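Find the high spot of a sander drive wheel

TASK

The sander's drive wheel is on the truing stand: first push the feeler carriage gently, without ramming or clamping it hard, fully home against its stop, so that its brass feeler bears on the rim. Then turn the wheel slowly by its crank knob (no faster than about a quarter turn a second) until you have found the high spot of the rim, not the lower bump that it also has, and leave the wheel standing with the top of the high spot right under the feeler, with the other things on the bench left alone.

Things in the scene. Friction and masses are not known exactly. Their poses are not given: they have to be found in the camera images.
- stand: dark iron truing stand, heavy, fixed: a plate 200 mm (its x) by 350 mm (its y), 18 mm thick, from y -100 to +250 mm. Origin on the bench directly under the wheel's vertical axis; z up. The feeler carriage slides on its +y side.
- wheel: drive wheel lying flat, free to turn without end both ways about its own upright z, through its origin 50 mm above the bench: wooden tyre 150 mm in diameter, 50 to 80 mm above the bench, aluminium hub plate up to 84 mm, centre nut up to 93 mm. Its x points from the axis to the crank knob. Bearing drag 0.05 N m plus the feeler's rubbing, so it stays where it is left.
- crank_grip (a point): middle of the upright black crank knob: 16 mm in diameter, 50 mm from the wheel's axis, from 84 to 129 mm above the bench (this point: 108 mm). It spins freely on its pin, so it can be held without turning the gripper while the wheel is cranked round. Cranked slowly it resists with 1 to 2 N on the plain rim, 4 to 6 N up the lower bump, 8 to 15 N up the high spot.
- feel_point (a point): the point (65 mm above the bench, fixed to the stand, 75 mm from the axis towards the stand's +y) where the feeler meets the rim. The tyre has two smooth bumps at unknown places, 120 degrees apart: the high spot is 4 mm proud and 25 degrees of rim wide, the lower bump 1.5 mm and 15. Because the feeler rubs, drag is greatest some 6 degrees before a top, about two thirds of that on it, gone some 8 degrees past it.
- carriage: grey feeler carriage with a red upright tab (see tab_top). It slides along the stand's y in rails, stiffly (about 18 N), and stays where it is left. Origin 18 mm above the bench, under the tab's middle: at stand y +166 to +174 mm at the start, at +149 mm when fully home against its stop. The grey block: 50 mm in x, from 34 mm nearer the wheel than the origin to 6 mm beyond it, top 85 mm above the bench.
- tab_top (a point): middle of the top edge of the carriage's red tab: 40 mm in the stand's x, 12 mm in its y, from 85 to 130 mm above the bench. The carriage bears a sprung brass feeler (10 mm ball, 3 N per mm) towards the wheel: with the carriage home it presses with about 2 N on the plain rim, 6 N on the lower bump, 13 N on the high spot. Fingers may load the carriage with 70 N at most.
- glue: yellow glue bottle, 52 mm in diameter, 150 mm tall, standing; origin under its base. To be left alone.
- tape: black and yellow tape measure, 62 by 30 by 60 mm; origin under its base. To be left alone.
- offcut: pale wood offcut, 75 by 110 by 19 mm, lying; origin under its middle. To be left alone.
- spanner: steel spanner, 160 mm long along its x, lying; origin under its middle. To be left alone.

How it is judged:
By the outcome, as a careful person would: the job done as asked, in the order asked, and still so for the second after the job is handed in, with the robot touching nothing.
It also fails if it takes over 72 s, if anything falls off the work surface, if the arm or the gripper's body presses on something with over 40 N, if the wrist force passes 120 N, or if a joint passes its speed limit or range.

ROBOT

A 6-joint arm with a two-finger parallel gripper is mounted at the origin on the work surface. World frame = base frame: x ahead of the robot, y to its left, z up, the work surface at z = 0. Lengths are in m, angles in rad, forces in N, time in s.
With the tool pointing down it reaches from about 0.375 to 0.9 m from the base axis. Payload 3.1 kg.
Tool frame: the origin (TCP) lies at the very end of the fingers, on their centre line; the grasp point (between the pads) lies 19 mm behind it; z points along the fingers, y is the direction in which the jaws open and shut (so a half turn about z gives the same grasp; the last joint's range is limited). The gripper opens to 85 mm and grips with 20 to 120 N. Pads are 22 mm wide; open, the fingers measure 114 mm over their backs; the gripper's body (76 mm by 85 mm) begins 54 mm behind the grasp point. The pads swing forward as they close: fully open they stand 13 mm farther back than shut.
Start: joints at [1.107, 0.527, 1.433, -0, 1.181, -0.178], TCP at [0.176, 0.6, 0.231] pointing down, gripper open.
Joint ranges: [-3.08, 3.08], [-0.75, 2.2], [0.22, 2.44], [-1.43, 4.57], [0, 2.65], [-2.85, 2.85]. Speed limits (rad/s): [2.79, 2.79, 3.14, 3.14, 3.14, 3.14].

INTERFACE

Orientations are given as a unit quaternion [x, y, z, w].
In Python, from station import manip gives the robot as it stands. The module is installed in compiled form; this text tells all that it offers.
- The arm moves only by the tool send_rows, never from a script. Its argument "commands" is a list of rows, each an object with "delta_pos": the shift along the world's x, y, z in cm, a list of three; "yaw": the turn about the world's z in rad. A call has 1 to 10 rows; each row shifts and turns the pose as measured when the row begins; what a row does not reach is not made up. A row lasts 1/8 s, in which the tool goes at most 62.5 mm and 10.7 degrees, less where a joint would pass 70% of its speed; a pose out of reach is approached as far as the arm can. A call is refused whole if a number of a shift passes 6.25 or a number of a turn 0.188, either way. A call with a gripper value outside its range is refused whole. "grip" is the closure, from -1 (fully open) to 1 (shut), set as the call begins (left out, the last holds). The fingers move at their own pace and stop on an object; "force" is the grip in N (left out, the last holds). Time passes only in rows, so rows that do not move let the fingers close. It gives the time, the measured TCP pose, the force and the opening at its end, in the units of the state.
- manip.sense(): the state, without advancing time (a new reading comes with each control period).
- manip.snapshot(name): name is "side" or "top"; returns the picture (480x640x3 uint8, blue, green, red); there is no depth.
- manip.get_calibration(name): a dict with "fx", "fy", "cx", "cy" (pixels), "world_to_cam" (4x4, takes a point from world to camera coordinates). Camera axes: x right, y down, z forward; pixel columns grow to the right and rows downward; lengths in m; the calibration is good to about 2 mm. A picture is of the moment at which its call begins. get_calibration takes no time and is no camera call.
- manip.sign_off(): hands the job in, once; it reports no verdict.
The state is a dict: "t": time; "q": joint angles; "qd": joint speeds; "tau": joint torques, N m; "tcp_pos": TCP position; "tool_rot": TCP orientation; "force": force on the tool from outside, world axes, zero at the start; "ft_torque": the same for the moment, N m; "finger_gap": opening from 0.0 (shut) to 1.0 (fully open).
Only numpy, scipy, OpenCV 4.12 (cv2) and the standard library are available. Lean on these libraries where they do the work, as an engineer would, in place of code of your own. Each camera call takes 0.05 s, during which the arm holds its last target. There are 200 camera calls.

## Working session

There is one attempt and no reset: what is moved stays moved. The work goes in short steps, Python scripts to look and compute and a tool call to move; the robot and the scene stay as the last step left them, time stands still between calls to the robot, and variables do not carry over. Pictures are saved under pics/ and viewed, about 8 in all and at most 12, crops included, and the job is handed in when it is done.

Besides the shell and the picture viewer there is one more tool, called after "Emit:" as name([rows], argument=value, ...), one row to a line, values as JSON. send_rows: Moves the arm, as the interface text tells. Its arguments: {"type":"object","properties":{"commands":{"type":"array","items":{"type":"object","properties":{"delta_pos":{"type":"array","items":{"type":"number"}},"yaw":{"type":"number"}}}},"grip":{"type":"number"},"force":{"type":"number"}},"required":["commands"]}

```bash
mkdir -p pics && cat > h.py <<'E'
import numpy as np, cv2
from station import manip
def ray(cam,u,v,z):
    c=manip.get_calibration(cam);T=np.array(c["world_to_cam"]);R=T[:3,:3];o=-R.T@T[:3,3]
    d=R.T@np.array([(u-c["cx"])/c["fx"],(v-c["cy"])/c["fy"],1]);return o+d*(z-o[2])/d[2]
def proj(cam,p):
    c=manip.get_calibration(cam);T=np.array(c["world_to_cam"]);q=T[:3,:3]@np.array(p)+T[:3,3]
    return c["fx"]*q[0]/q[2]+c["cx"],c["fy"]*q[1]/q[2]+c["cy"]
E
python3 - <<'E'
from h import *
for n in("top","side"):
    cv2.imwrite(f"pics/{n}0.png",manip.snapshot(n));c=manip.get_calibration(n);T=np.array(c["world_to_cam"]);print(n,c["fx"],-T[:3,:3].T@T[:3,3],T[2,:3])
print(manip.sense())
E
```

```text
top 526.2277413491685 [0.54514971 0.00190029 1.1657823 ] [ 0.07262327 -0.0085345  -0.99732293]
side 610.8573417435315 [0.45525541 0.8662122  0.88629434] [ 0.12801561 -0.72958397 -0.67180297]
{'t': 0.1, 'q': array([ 1.10747751e+00,  5.28369809e-01,  1.43378369e+00,  3.58800972e-05,
        1.18140770e+00, -1.78516940e-01]), 'qd': array([-0.00054452, -0.00195583, -0.00214357,  0.00097064, -0.00075479,
        0.00140865]), 'tau': array([ 3.05408748e-04, -4.43306422e+01, -1.78588378e+01, -1.97035706e-04,
        3.82992293e-03, -6.20148541e-06]), 'tcp_pos': array([0.17528251, 0.59924228, 0.23043053]), 'tool_rot': array([ 1.41926849e-01,  9.89876659e-01, -9.28790582e-04, -3.26220726e-04]), 'force': array([-0.18125166, -0.12793552, -0.15322595]), 'ft_torque': array([0.03758055, 0.04985381, 0.02655486]), 'finger_gap': 0.9992803202873627}
```

View pics/top0.png

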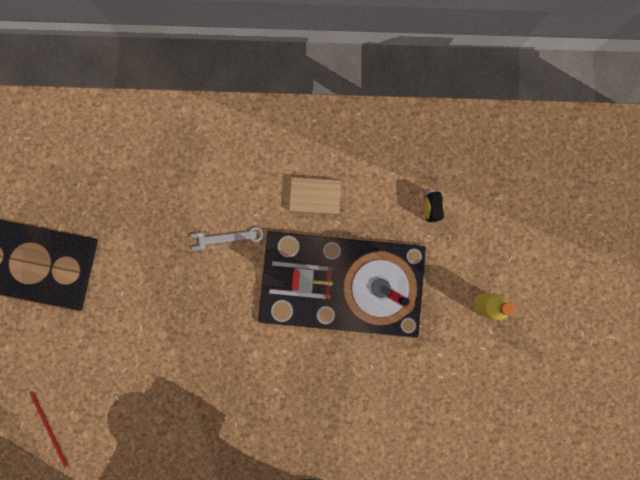

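View pics/side0.png

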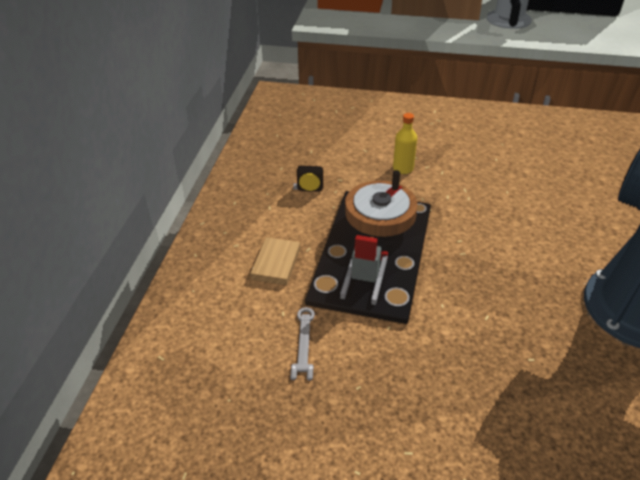

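Top view: stand corners at about (268,232), (425,245), (418,336) and (260,322), wheel centre near (380,288), knob top near (404,301), red tab near (297,281). The glue, tape, offcut and spanner stand clear of the stand. The side view agrees: tab near (366,247), knob near (396,178).

```bash
python3 - <<'E'
from h import *
im=cv2.imread("pics/top0.png");hsv=cv2.cvtColor(im,cv2.COLOR_BGR2HSV)
# hub plate: grey & bright
m=((hsv[...,1]<50)&(hsv[...,2]>110)).astype(np.uint8);m[:, :340]=0;m[:240]=0;m[340:]=0;m[:,420:]=0
cs,_=cv2.findContours(m,0,2);c=max(cs,key=cv2.contourArea);e=cv2.fitEllipse(cv2.convexHull(c));print("hub",e);w=ray("top",*e[0],.084);print(w)
# tyre
t=((hsv[...,0]<20)&(hsv[...,1]>80)&(hsv[...,2]>60)).astype(np.uint8)
k=((hsv[...,2]<55)).astype(np.uint8);k[:225]=0;k[345:]=0;k[:,:250]=0;k[:,435:]=0
cs,_=cv2.findContours(k,0,2);c=max(cs,key=cv2.contourArea);r=cv2.minAreaRect(c);b=cv2.boxPoints(r);P=[ray("top",*p,.018)[:2] for p in b];print("stand",r);print(np.round(P,4))
P=np.array(P);L=[P[1]-P[0],P[2]-P[1]];print([np.linalg.norm(l) for l in L]);y=max(L,key=np.linalg.norm);y=y/np.linalg.norm(y)*np.sign(y[1]);print("ydir",y,"centre",P.mean(0),"axis",P.mean(0)-.075*y)
for n,reg in(("top",(260,300,280,312)),("side",(225,265,345,385))):
    I=cv2.imread(f"pics/{n}0.png");h=cv2.cvtColor(I,cv2.COLOR_BGR2HSV);a=((h[...,1]>150)&((h[...,0]<6)|(h[...,0]>174))&(h[...,2]>60)).astype(np.uint8)
    M=np.zeros_like(a);M[reg[0]:reg[1],reg[2]:reg[3]]=1;a*=M;cs,_=cv2.findContours(a,0,2);c=max(cs,key=cv2.contourArea);print(n,cv2.boundingRect(c),cv2.minAreaRect(c))
for z in(.13,):
    print("tab",ray("top",297,281,z))
print("knob",ray("top",405,301,.129))
A=cv2.resize(im[225:345,255:435],None,fx=4.4,fy=4.4,interpolation=2)
S=cv2.resize(cv2.imread("pics/side0.png")[160:325,300:445],None,fx=3.6,fy=3.6,interpolation=2)
cv2.imwrite("pics/c0.png",A)
E
```

```text
hub ((380.1024475097656, 287.8558654785156), (56.51689910888672, 57.234214782714844), 150.525146484375)
[ 0.51926466 -0.13369103  0.084     ]
stand ((303.5445861816406, 280.0544738769531), (82.48858642578125, 91.1454086303711), 5.710593223571777)
[[ 0.439   0.1206]
 [ 0.6359  0.1077]
 [ 0.6227 -0.0722]
 [ 0.4259 -0.057 ]]
[np.float64(0.19727462648362004), np.float64(0.18036305876108127)]
ydir [-0.99782734  0.06588328] centre [0.53087184 0.02477389] axis [0.60570889 0.01983265]
top (291, 271, 8, 19) ((294.9010009765625, 279.9901428222656), (6.169230937957764, 18.507692337036133), 5.7105937004089355)
side (355, 234, 23, 26) ((364.7162170410156, 246.70269775390625), (22.687061309814453, 22.851459503173828), 9.462322235107422)
tab [0.52952715 0.03537175 0.13      ]
knob [ 0.49594971 -0.1773782   0.129     ]
```

View pics/c0.png

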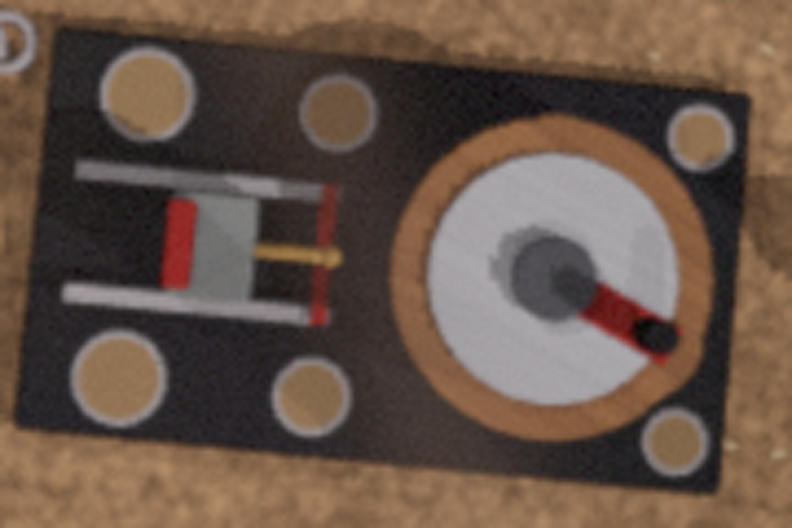

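Emit:
send_rows([
  {"delta_pos":[3.5,-4.9,-0.4],"yaw":0.022},
  {"delta_pos":[3.5,-4.9,-0.4],"yaw":0.022},
  {"delta_pos":[3.5,-4.9,-0.4],"yaw":0.022},
  {"delta_pos":[3.5,-4.9,-0.4],"yaw":0.022},
  {"delta_pos":[3.5,-4.9,-0.4],"yaw":0.022},
  {"delta_pos":[3.5,-4.9,-0.4],"yaw":0.022},
  {"delta_pos":[3.5,-4.9,-0.4],"yaw":0.022},
  {"delta_pos":[3.5,-4.9,-0.4],"yaw":0.022},
  {"delta_pos":[3.5,-4.9,-0.4],"yaw":0.022},
  {"delta_pos":[3.5,-4.9,-0.4],"yaw":0.022},
], grip=1, force=40)

```text
t: 1.35
tcp_pos: [0.5306, 0.0968, 0.187]
tool_rot: [0.024, 1.0, 0.0, -0.0]
force: [0.4, 0.5, 0.1]
finger_gap: -0.0
```

```bash
python3 - <<'E'
from h import *
im=cv2.imread("pics/top0.png").astype(np.float32)
w=np.array([.5193,-.1337]);yd=np.array([.069,.9976])
# rim radius profile at z=.08 relative to stand +y, angle ccw
R=[]
for a in range(0,360,5):
    t=np.radians(a);d=np.array([np.cos(t),np.sin(t)]);rs=np.arange(.062,.092,.00025)
    pts=np.array([proj("top",[*(w+r*d),.08]) for r in rs],np.float32)
    v=cv2.remap(im[...,2],pts[:,:1],pts[:,1:],1).ravel();v=cv2.GaussianBlur(v[:,None],(1,9),0).ravel()
    g=np.gradient(v);i=np.argmin(g);R.append(rs[i]*1000)
print([(a*5,round(float(r),1)) for a,r in enumerate(R)])
print(manip.sense()["tcp_pos"],manip.sense()["finger_gap"])
for p in((295,280.3),(296,280.3)):
    q=ray("top",*p,.13)[:2]-w;print("tab stand xy",q@[yd[1],-yd[0]],q@yd)
E
```

```text
Traceback (most recent call last):
  File "h.py", line 7, in proj
    c=manip.get_calibration(cam);T=np.array(c["world_to_cam"]);q=T[:3,:3]@np.array(p)+T[:3,3]
ValueError: time passes only in moves, steps and waits
```

```bash
cat > h.py <<'E'
import numpy as np, cv2, functools
from station import manip
@functools.cache
def cal(n):
    c=manip.get_calibration(n);return c["fx"],c["fy"],c["cx"],c["cy"],np.array(c["world_to_cam"])
def ray(n,u,v,z):
    fx,fy,cx,cy,T=cal(n);R=T[:3,:3];o=-R.T@T[:3,3]
    d=R.T@np.array([(u-cx)/fx,(v-cy)/fy,1]);return o+d*(z-o[2])/d[2]
def proj(n,p):
    fx,fy,cx,cy,T=cal(n);q=T[:3,:3]@np.array(p)+T[:3,3];return fx*q[0]/q[2]+cx,fy*q[1]/q[2]+cy
E
python3 - <<'E'
from h import *
im=cv2.imread("pics/top0.png").astype(np.float32)
w=np.array([.5193,-.1337]);yd=np.array([.069,.9976])
R=[]
for a in range(0,360,5):
    t=np.radians(a);d=np.array([np.cos(t),np.sin(t)]);rs=np.arange(.062,.092,.00025)
    pts=np.array([proj("top",[*(w+r*d),.08]) for r in rs],np.float32)
    v=cv2.remap(im[...,2],pts[:,:1],pts[:,1:],1).ravel();v=cv2.GaussianBlur(v[:,None],(1,9),0).ravel()
    R.append(rs[np.argmin(np.gradient(v))]*1000)
print([(a*5,round(float(r),1)) for a,r in enumerate(R)])
s=manip.sense();print(s["tcp_pos"],s["force"])
for p in((295,280.3),(296,280.3)):
    q=ray("top",*p,.13)[:2]-w;print("tab stand xy",q@[yd[1],-yd[0]],q@yd)
E
```

```text
[(0, 76.8), (5, 75.8), (10, 75.5), (15, 75.3), (20, 75.5), (25, 75.5), (30, 75.3), (35, 75.3), (40, 75.0), (45, 75.5), (50, 75.8), (55, 75.3), (60, 75.5), (65, 74.8), (70, 75.5), (75, 75.5), (80, 76.3), (85, 75.0), (90, 75.0), (95, 75.0), (100, 75.5), (105, 75.0), (110, 75.0), (115, 75.3), (120, 75.3), (125, 75.3), (130, 75.0), (135, 75.3), (140, 75.0), (145, 75.3), (150, 75.3), (155, 74.5), (160, 75.5), (165, 75.3), (170, 75.3), (175, 75.3), (180, 74.8), (185, 75.0), (190, 75.5), (195, 75.3), (200, 75.0), (205, 75.5), (210, 76.0), (215, 75.0), (220, 75.0), (225, 76.3), (230, 78.0), (235, 79.0), (240, 79.3), (245, 79.0), (250, 76.5), (255, 76.3), (260, 76.5), (265, 76.0), (270, 75.8), (275, 75.8), (280, 76.5), (285, 75.8), (290, 75.8), (295, 76.3), (300, 75.0), (305, 75.8), (310, 75.5), (315, 76.0), (320, 75.8), (325, 75.3), (330, 75.8), (335, 75.0), (340, 75.5), (345, 75.5), (350, 76.3), (355, 76.5)]
[0.53057855 0.09684556 0.18695888] [0.44067609 0.54125612 0.13930681]
tab stand xy -0.0004745550051426014 0.1734074705498292
tab stand xy -0.0002885803406693175 0.1714567064216192
```

Emit:
send_rows([
  {"delta_pos":[0.1,0,-3.5]},
  {"delta_pos":[0.1,0,-3.5]},
  {"delta_pos":[0,0,-1.5]},
  {"delta_pos":[0,-1.2,0]},
  {"delta_pos":[0,-1.0,0]},
  {"delta_pos":[0,-0.4,0]},
  {"delta_pos":[0,-0.3,0]},
  {"delta_pos":[0,-0.3,0]},
])

```text
validation failed for argument at $.co...
```

Emit:
send_rows([
  {"delta_pos":[0.1,0.0,-3.5],"yaw":0.0},
  {"delta_pos":[0.1,0.0,-3.5],"yaw":0.0},
  {"delta_pos":[0.0,0.0,-1.5],"yaw":0.0},
  {"delta_pos":[0.0,-1.2,0.0],"yaw":0.0},
  {"delta_pos":[0.0,-1.0,0.0],"yaw":0.0},
  {"delta_pos":[0.0,-0.4,0.0],"yaw":0.0},
  {"delta_pos":[0.0,-0.3,0.0],"yaw":0.0},
  {"delta_pos":[0.0,-0.3,0.0],"yaw":0.0},
])

```text
t: 2.35
tcp_pos: [0.5387, 0.0575, 0.1028]
tool_rot: [0.028, 1.0, -0.0, 0.005]
force: [-0.5, 0.2, 1.0]
finger_gap: 0.003
```

Emit:
send_rows([
  {"delta_pos":[-0.5,0.0,0.0],"yaw":0.0},
  {"delta_pos":[0.0,-0.2,0.0],"yaw":0.0},
  {"delta_pos":[0.0,-0.2,0.0],"yaw":0.0},
])

```text
t: 2.72
tcp_pos: [0.5335, 0.0575, 0.1034]
tool_rot: [0.029, 1.0, 0.003, 0.005]
force: [2.8, 8.5, -0.1]
finger_gap: -0.004
```

Emit:
send_rows([
  {"delta_pos":[0.0,-0.4,0.0],"yaw":0.0},
  {"delta_pos":[0.0,-0.4,0.0],"yaw":0.0},
  {"delta_pos":[0.0,-0.4,0.0],"yaw":0.0},
])

```text
t: 3.1
tcp_pos: [0.5337, 0.0577, 0.1037]
tool_rot: [0.033, 0.999, 0.013, 0.007]
force: [2.6, 15.5, 0.1]
finger_gap: -0.0
```

Emit:
send_rows([
  {"delta_pos":[0.0,-0.6,0.0],"yaw":0.0},
  {"delta_pos":[0.0,-0.6,0.0],"yaw":0.0},
  {"delta_pos":[0.0,-0.6,0.0],"yaw":0.0},
  {"delta_pos":[0.0,-0.6,0.0],"yaw":0.0},
])

```text
t: 3.6
tcp_pos: [0.5335, 0.0531, 0.1041]
tool_rot: [0.039, 0.999, 0.029, 0.007]
force: [3.0, 18.2, -0.2]
finger_gap: -0.001
```

Emit:
send_rows([
  {"delta_pos":[0.0,-0.9,0.0],"yaw":0.0},
  {"delta_pos":[0.0,-0.9,0.0],"yaw":0.0},
  {"delta_pos":[0.0,-0.9,0.0],"yaw":0.0},
])

```text
t: 3.98
tcp_pos: [0.5327, 0.0411, 0.1045]
tool_rot: [0.042, 0.998, 0.041, 0.007]
force: [3.0, 18.1, 0.4]
finger_gap: 0.001
```

Emit:
send_rows([
  {"delta_pos":[0.0,-0.8,0.0],"yaw":0.0},
  {"delta_pos":[0.0,-0.8,0.0],"yaw":0.0},
])

```text
t: 4.22
tcp_pos: [0.5323, 0.035, 0.1048]
tool_rot: [0.045, 0.998, 0.049, 0.006]
force: [4.1, 20.1, -1.6]
finger_gap: -0.004
```

Emit:
send_rows([
  {"delta_pos":[0.0,-0.8,0.0],"yaw":0.0},
  {"delta_pos":[0.0,-0.8,0.0],"yaw":0.0},
])

```text
t: 4.47
tcp_pos: [0.5324, 0.0349, 0.1053]
tool_rot: [0.05, 0.997, 0.063, 0.006]
force: [7.6, 33.0, -2.8]
finger_gap: 0.004
```

Emit:
send_rows([
  {"delta_pos":[0.0,1.0,0.0],"yaw":0.0},
  {"delta_pos":[0.0,1.5,0.0],"yaw":0.0},
  {"delta_pos":[0.0,0.5,3.0],"yaw":0.0},
  {"delta_pos":[0.0,0.0,5.0],"yaw":0.0},
  {"delta_pos":[-2.0,0.0,0.0],"yaw":0.0},
  {"delta_pos":[-5.0,0.0,0.0],"yaw":0.0},
  {"delta_pos":[-4.0,0.0,0.0],"yaw":0.0},
], grip=-1)

```text
t: 5.35
tcp_pos: [0.4206, 0.0685, 0.1872]
tool_rot: [0.048, 0.997, 0.061, 0.006]
force: [0.6, -0.1, 0.7]
finger_gap: 1.002
```

```bash
python3 - <<'E'
from h import *
im=manip.snapshot("top");sd=manip.snapshot("side")
a=cv2.resize(im[225:345,255:435],None,fx=4.4,fy=4.4,interpolation=2);cv2.imwrite("pics/c1.png",a)
cv2.imwrite("pics/s1.png",sd)
h=cv2.cvtColor(im,cv2.COLOR_BGR2HSV);m=((h[...,1]>150)&((h[...,0]<6)|(h[...,0]>174))&(h[...,2]>60)).astype(np.uint8)
M=np.zeros_like(m);M[266:297,285:322]=1;cs,_=cv2.findContours(m*M,0,2);print([cv2.boundingRect(c) for c in cs])
s=manip.sense();print(s["t"],s["tcp_pos"],s["tool_rot"],s["force"],s["q"])
E
```

```text
[(304, 272, 7, 19)]
5.45 [0.41636628 0.06940313 0.18663493] [0.04799045 0.99692091 0.06195392 0.00270576] [-0.36852825  1.30271687  0.64059196] [-0.19190825  0.32772784  1.990049    0.16569704  0.84314382 -1.77804524]
```

View pics/c1.png

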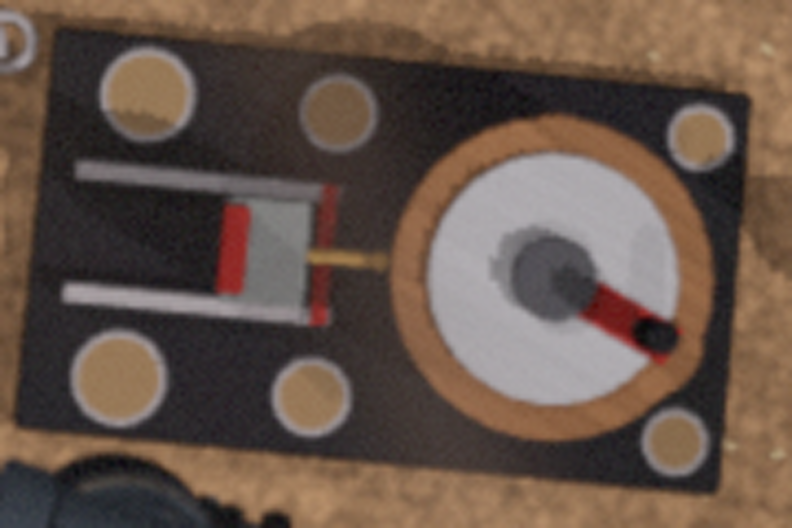

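Carriage home: the grey block is against the red stop at crop x≈312, and the feeler tip touches the rim at crop x≈388. The tab moved about 24 mm, from 173 to 149. Next I'll go above the knob, turning the jaws to world x.

Emit:
send_rows([
  {"delta_pos":[0.9,-2.7,0.0],"yaw":-0.17},
  {"delta_pos":[0.9,-2.7,0.0],"yaw":-0.17},
  {"delta_pos":[0.9,-2.7,0.0],"yaw":-0.17},
  {"delta_pos":[0.9,-2.7,0.0],"yaw":-0.17},
  {"delta_pos":[0.9,-2.7,0.0],"yaw":-0.17},
  {"delta_pos":[0.9,-2.7,0.0],"yaw":-0.17},
  {"delta_pos":[0.9,-2.7,0.0],"yaw":-0.17},
  {"delta_pos":[0.9,-2.7,0.0],"yaw":-0.17},
  {"delta_pos":[0.9,-2.7,0.0],"yaw":-0.17},
])

```text
t: 6.58
tcp_pos: [0.5037, -0.1832, 0.1875]
tool_rot: [0.741, 0.668, 0.039, 0.049]
force: [1.0, -0.7, -0.2]
finger_gap: 1.002
```

Emit:
send_rows([
  {"delta_pos":[-0.4,0.4,-1.5],"yaw":0.0},
  {"delta_pos":[-0.2,0.2,-1.0],"yaw":0.0},
  {"delta_pos":[0.0,0.0,0.0],"yaw":0.0},
])

```text
t: 6.95
tcp_pos: [0.5006, -0.1806, 0.1621]
tool_rot: [0.742, 0.667, 0.039, 0.051]
force: [-0.2, -0.8, 0.2]
finger_gap: 1.001
```

Emit:
send_rows([
  {"delta_pos":[-0.2,0.2,-2.5],"yaw":0.0},
  {"delta_pos":[0.0,0.0,-2.0],"yaw":0.0},
  {"delta_pos":[0.0,0.0,-1.2],"yaw":0.0},
  {"delta_pos":[0.0,0.0,0.0],"yaw":0.0},
])

```text
t: 7.45
tcp_pos: [0.501, -0.1791, 0.1055]
tool_rot: [0.741, 0.668, 0.04, 0.054]
force: [0.0, -0.5, 0.1]
finger_gap: 1.003
```

Now I'll close gently on the knob; it may centre itself.

Emit:
send_rows([
  {"delta_pos":[-0.2,0.0,-0.3],"yaw":0.0},
  {"delta_pos":[0.0,0.0,0.0],"yaw":0.0},
  {"delta_pos":[0.0,0.0,0.0],"yaw":0.0},
  {"delta_pos":[0.0,0.0,0.0],"yaw":0.0},
  {"delta_pos":[0.0,0.0,0.0],"yaw":0.0},
  {"delta_pos":[0.0,0.0,0.0],"yaw":0.0},
], grip=1.0, force=30)

```text
t: 8.2
tcp_pos: [0.4994, -0.1796, 0.104]
tool_rot: [0.741, 0.668, 0.039, 0.055]
force: [0.9, 0.2, -0.9]
finger_gap: 0.191
```

```bash
python3 - <<'E'
from h import *
im=manip.snapshot("side");cv2.imwrite("pics/s2.png",cv2.resize(im[110:290,300:470],None,fx=3.3,fy=3.3,interpolation=2))
s=manip.sense();print(s["t"],s["tcp_pos"],s["tool_rot"],s["force"],s["finger_gap"])
E
```

```text
8.25 [ 0.49936089 -0.179674    0.10397472] [0.74097993 0.66809501 0.03948229 0.05512674] [ 0.52449353 -1.28570984 -1.73317236] 0.1917803356308575
```

View pics/s2.png

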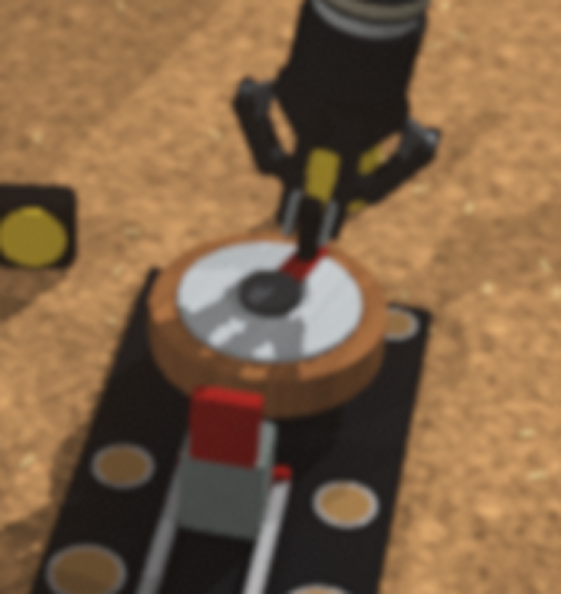

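Emit:
send_rows([
  {"delta_pos":[-0.46,0.26,0.0],"yaw":0.0},
  {"delta_pos":[-0.43,0.3,0.0],"yaw":0.0},
  {"delta_pos":[-0.39,0.35,0.0],"yaw":0.0},
  {"delta_pos":[-0.35,0.38,0.0],"yaw":0.0},
  {"delta_pos":[-0.31,0.42,0.0],"yaw":0.0},
  {"delta_pos":[-0.27,0.45,0.0],"yaw":0.0},
])

```text
t: 9.0
tcp_pos: [0.476, -0.1595, 0.104]
tool_rot: [0.741, 0.668, 0.038, 0.057]
force: [0.1, -4.3, -1.7]
finger_gap: 0.185
```

Emit:
send_rows([
  {"delta_pos":[-0.18,0.47,0.0],"yaw":0.0},
  {"delta_pos":[-0.16,0.49,0.0],"yaw":0.0},
  {"delta_pos":[-0.12,0.51,0.0],"yaw":0.0},
  {"delta_pos":[-0.06,0.52,0.0],"yaw":0.0},
  {"delta_pos":[-0.01,0.52,0.0],"yaw":0.0},
  {"delta_pos":[0.04,0.52,0.0],"yaw":0.0},
  {"delta_pos":[0.1,0.52,0.0],"yaw":0.0},
])

```text
t: 9.88
tcp_pos: [0.4703, -0.12, 0.104]
tool_rot: [0.741, 0.668, 0.038, 0.055]
force: [-0.0, -2.8, -2.1]
finger_gap: 0.185
```

Emit:
send_rows([
  {"delta_pos":[0.17,0.49,0.0],"yaw":0.0},
  {"delta_pos":[0.22,0.47,0.0],"yaw":0.0},
  {"delta_pos":[0.27,0.45,0.0],"yaw":0.0},
  {"delta_pos":[0.31,0.42,0.0],"yaw":0.0},
  {"delta_pos":[0.36,0.38,0.0],"yaw":0.0},
  {"delta_pos":[0.39,0.34,0.0],"yaw":0.0},
])

```text
t: 10.62
tcp_pos: [0.489, -0.093, 0.104]
tool_rot: [0.741, 0.668, 0.038, 0.056]
force: [-1.1, -4.5, -2.5]
finger_gap: 0.193
```

Emit:
send_rows([
  {"delta_pos":[0.44,0.27,0.0],"yaw":0.0},
  {"delta_pos":[0.46,0.22,0.0],"yaw":0.0},
  {"delta_pos":[0.38,0.14,0.0],"yaw":0.0},
])

```text
t: 11.0
tcp_pos: [0.5021, -0.0861, 0.104]
tool_rot: [0.741, 0.669, 0.038, 0.055]
force: [-1.8, -4.4, -1.2]
finger_gap: 0.187
```

Emit:
send_rows([
  {"delta_pos":[0.35,0.07,0.0],"yaw":0.0},
  {"delta_pos":[0.35,0.06,0.0],"yaw":0.0},
])

```text
t: 11.25
tcp_pos: [0.5085, -0.0843, 0.1039]
tool_rot: [0.741, 0.669, 0.037, 0.054]
force: [-5.0, -5.7, 2.3]
finger_gap: 0.19
```

Emit:
send_rows([
  {"delta_pos":[0.35,0.05,0.0],"yaw":0.0},
])

```text
t: 11.38
tcp_pos: [0.5102, -0.0838, 0.1038]
tool_rot: [0.74, 0.669, 0.036, 0.053]
force: [-8.6, -7.9, 6.4]
finger_gap: 0.189
```

Emit:
send_rows([
  {"delta_pos":[0.35,0.03,0.0],"yaw":0.0},
])

```text
t: 11.5
tcp_pos: [0.511, -0.0837, 0.1037]
tool_rot: [0.74, 0.67, 0.033, 0.05]
force: [-10.9, -8.7, 8.9]
finger_gap: 0.19
```

Emit:
send_rows([
  {"delta_pos":[0.4,0.0,0.0],"yaw":0.0},
])

```text
t: 11.62
tcp_pos: [0.5115, -0.0836, 0.1037]
tool_rot: [0.739, 0.671, 0.031, 0.048]
force: [-10.5, -8.6, 9.7]
finger_gap: 0.189
```

Emit:
send_rows([
  {"delta_pos":[0.5,-0.05,0.0],"yaw":0.0},
])

```text
t: 11.75
tcp_pos: [0.5121, -0.0836, 0.1037]
tool_rot: [0.739, 0.672, 0.028, 0.044]
force: [-12.7, -5.5, 11.6]
finger_gap: 0.187
```

Emit:
send_rows([
  {"delta_pos":[0.5,-0.05,0.0],"yaw":0.0},
])

```text
t: 11.88
tcp_pos: [0.5126, -0.0834, 0.1035]
tool_rot: [0.739, 0.672, 0.025, 0.04]
force: [-9.7, -4.5, 8.7]
finger_gap: 0.18
```

Emit:
send_rows([
  {"delta_pos":[0.5,-0.05,0.0],"yaw":0.0},
])

```text
t: 12.0
tcp_pos: [0.513, -0.0833, 0.1034]
tool_rot: [0.739, 0.673, 0.022, 0.036]
force: [-11.6, -6.1, 11.1]
finger_gap: 0.18
```

Emit:
send_rows([
  {"delta_pos":[0.5,-0.05,0.0],"yaw":0.0},
])

```text
t: 12.12
tcp_pos: [0.5131, -0.0832, 0.1034]
tool_rot: [0.738, 0.674, 0.019, 0.032]
force: [-13.6, -6.9, 9.9]
finger_gap: 0.181
```

Emit:
send_rows([
  {"delta_pos":[0.65,-0.05,0.0],"yaw":0.0},
])

```text
t: 12.25
tcp_pos: [0.5141, -0.083, 0.1032]
tool_rot: [0.738, 0.674, 0.015, 0.027]
force: [-13.8, -6.6, 10.2]
finger_gap: 0.177
```

Emit:
send_rows([
  {"delta_pos":[0.65,-0.05,0.0],"yaw":0.0},
])

```text
t: 12.38
tcp_pos: [0.5148, -0.0829, 0.1031]
tool_rot: [0.737, 0.675, 0.011, 0.023]
force: [-14.4, -7.0, 13.1]
finger_gap: 0.177
```

Emit:
send_rows([
  {"delta_pos":[0.65,-0.05,0.0],"yaw":0.0},
])

```text
t: 12.5
tcp_pos: [0.5155, -0.0827, 0.103]
tool_rot: [0.737, 0.676, 0.007, 0.018]
force: [-12.4, -5.5, 10.5]
finger_gap: 0.175
```

Emit:
send_rows([
  {"delta_pos":[0.65,-0.15,0.0],"yaw":0.0},
])

```text
t: 12.62
tcp_pos: [0.516, -0.0829, 0.103]
tool_rot: [0.736, 0.676, 0.003, 0.012]
force: [-13.2, -2.1, 13.4]
finger_gap: 0.179
```

Emit:
send_rows([
  {"delta_pos":[0.65,-0.15,0.0],"yaw":0.0},
])

```text
t: 12.75
tcp_pos: [0.5166, -0.0828, 0.1029]
tool_rot: [0.736, 0.677, -0.001, 0.007]
force: [-11.4, -2.2, 10.3]
finger_gap: 0.177
```

Emit:
send_rows([
  {"delta_pos":[0.6,-0.15,0.0],"yaw":0.0},
])

```text
t: 12.88
tcp_pos: [0.5169, -0.0827, 0.1029]
tool_rot: [0.736, 0.677, -0.004, 0.001]
force: [-12.4, -2.2, 10.7]
finger_gap: 0.174
```

Emit:
send_rows([
  {"delta_pos":[0.7,-0.1,0.0],"yaw":0.0},
])

```text
t: 13.0
tcp_pos: [0.5185, -0.0826, 0.1028]
tool_rot: [0.735, 0.678, -0.008, -0.003]
force: [-12.0, -4.8, 6.9]
finger_gap: 0.175
```

Emit:
send_rows([
  {"delta_pos":[0.7,-0.1,0.0],"yaw":0.0},
])

```text
t: 13.12
tcp_pos: [0.5215, -0.0828, 0.1029]
tool_rot: [0.735, 0.678, -0.011, -0.007]
force: [-9.1, -2.9, 5.0]
finger_gap: 0.172
```

Emit:
send_rows([
  {"delta_pos":[0.6,-0.1,0.0],"yaw":0.0},
])

```text
t: 13.25
tcp_pos: [0.5261, -0.0834, 0.1029]
tool_rot: [0.735, 0.678, -0.011, -0.008]
force: [-3.8, -2.4, 0.1]
finger_gap: 0.176
```

```bash
python3 - <<'E'
from h import *
im=manip.snapshot("top");cv2.imwrite("pics/c3.png",cv2.resize(im[225:345,255:435],None,fx=4.4,fy=4.4,interpolation=2))
s=manip.sense();print(s["t"],s["tcp_pos"],s["tool_rot"],s["force"],s["finger_gap"])
E
```

```text
13.3 [ 0.52797036 -0.08386971  0.10298988] [ 0.7350861   0.67786796 -0.01031791 -0.0060819 ] [-0.51132658 -2.43448901 -3.82614107] 0.17535235513812417
```

View pics/c3.png

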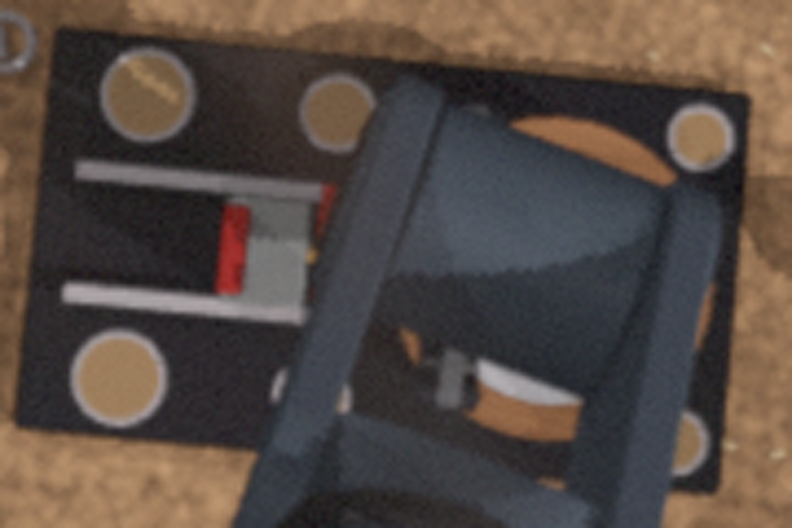

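Passed over it: drag peaked at about 14 N with the knob near 95°, and was gone by about 80°. Now I'll go back slowly onto the top.

Emit:
send_rows([
  {"delta_pos":[-0.3,0.03,0.0],"yaw":0.0},
  {"delta_pos":[-0.4,0.02,0.0],"yaw":0.0},
])

```text
t: 13.55
tcp_pos: [0.5281, -0.0841, 0.1032]
tool_rot: [0.736, 0.677, -0.005, 0.0]
force: [7.7, 0.4, -8.6]
finger_gap: 0.172
```

Emit:
send_rows([
  {"delta_pos":[-0.6,0.0,0.0],"yaw":0.0},
])

```text
t: 13.68
tcp_pos: [0.5269, -0.084, 0.1033]
tool_rot: [0.737, 0.676, -0.001, 0.004]
force: [10.7, 3.4, -10.7]
finger_gap: 0.172
```

Emit:
send_rows([
  {"delta_pos":[-0.6,0.0,0.0],"yaw":0.0},
])

```text
t: 13.8
tcp_pos: [0.5262, -0.0838, 0.1033]
tool_rot: [0.737, 0.675, 0.003, 0.008]
force: [12.1, 2.7, -12.0]
finger_gap: 0.176
```

Emit:
send_rows([
  {"delta_pos":[-0.65,0.0,0.0],"yaw":0.0},
  {"delta_pos":[-0.65,0.0,0.0],"yaw":0.0},
])

```text
t: 14.05
tcp_pos: [0.5248, -0.0836, 0.1033]
tool_rot: [0.739, 0.674, 0.012, 0.017]
force: [13.6, 2.9, -12.9]
finger_gap: 0.172
```

Emit:
send_rows([
  {"delta_pos":[-0.65,0.0,0.0],"yaw":0.0},
])

```text
t: 14.18
tcp_pos: [0.5242, -0.0835, 0.1033]
tool_rot: [0.739, 0.673, 0.017, 0.022]
force: [14.2, 3.4, -12.8]
finger_gap: 0.175
```

Emit:
send_rows([
  {"delta_pos":[-0.65,0.0,0.0],"yaw":0.0},
])

```text
t: 14.3
tcp_pos: [0.5231, -0.0834, 0.1037]
tool_rot: [0.74, 0.672, 0.021, 0.026]
force: [11.6, 3.5, -9.7]
finger_gap: 0.178
```

Emit:
send_rows([
  {"delta_pos":[-0.6,0.0,0.0],"yaw":0.0},
])

```text
t: 14.42
tcp_pos: [0.5226, -0.0834, 0.1038]
tool_rot: [0.74, 0.671, 0.025, 0.03]
force: [14.1, 3.3, -15.2]
finger_gap: 0.175
```

Emit:
send_rows([
  {"delta_pos":[-0.4,0.0,0.0],"yaw":0.0},
])

```text
t: 14.55
tcp_pos: [0.5226, -0.0832, 0.1037]
tool_rot: [0.741, 0.67, 0.027, 0.032]
force: [9.1, 0.0, -9.4]
finger_gap: 0.173
```

Emit:
send_rows([
  {"delta_pos":[-0.65,0.0,0.0],"yaw":0.0},
])

```text
t: 14.68
tcp_pos: [0.5215, -0.0833, 0.1038]
tool_rot: [0.741, 0.669, 0.031, 0.036]
force: [15.6, 4.6, -13.1]
finger_gap: 0.174
```

Emit:
send_rows([
  {"delta_pos":[-0.65,0.0,0.0],"yaw":0.0},
])

```text
t: 14.8
tcp_pos: [0.5201, -0.0831, 0.1038]
tool_rot: [0.742, 0.669, 0.035, 0.04]
force: [14.0, 3.3, -12.5]
finger_gap: 0.175
```

Emit:
send_rows([
  {"delta_pos":[0.0,0.0,0.0],"yaw":0.0},
])

```text
t: 14.92
tcp_pos: [0.5195, -0.0827, 0.1036]
tool_rot: [0.741, 0.669, 0.034, 0.038]
force: [-5.8, -5.3, 6.2]
finger_gap: 0.171
```

Emit:
send_rows([
  {"delta_pos":[0.0,0.0,0.0],"yaw":0.0},
  {"delta_pos":[0.0,0.0,0.0],"yaw":0.0},
  {"delta_pos":[0.0,0.0,0.0],"yaw":0.0},
  {"delta_pos":[0.0,0.0,3.0],"yaw":0.0},
  {"delta_pos":[0.0,0.0,5.0],"yaw":0.0},
  {"delta_pos":[-3.0,4.0,0.0],"yaw":0.0},
  {"delta_pos":[-3.5,5.0,0.0],"yaw":0.0},
  {"delta_pos":[-3.5,5.0,0.0],"yaw":0.0},
  {"delta_pos":[0.0,4.0,0.0],"yaw":0.0},
], grip=-1.0)

```text
t: 16.05
tcp_pos: [0.4171, 0.0998, 0.1869]
tool_rot: [0.745, 0.665, 0.036, 0.04]
force: [1.1, -0.8, -0.1]
finger_gap: 0.998
```

```bash
cat > ang.py <<'E'
from h import *
import sys
# knob and crank-arm angle about the wheel axis from a top picture; high-spot angle from the rim profile
w=np.array([.5193,-.1337])
def knob(im):
    h=cv2.cvtColor(im,cv2.COLOR_BGR2HSV);res=[]
    # crank arm: red pixels in ring 14..48 mm at z .088
    v,u=np.mgrid[240:340,340:425];P=np.array([ray("top",a,b,.088)[:2]-w for a,b in zip(u.ravel(),v.ravel())]);r=np.hypot(*P.T)
    px=h[v.ravel(),u.ravel()].astype(int);red=(px[:,1]>130)&((px[:,0]<8)|(px[:,0]>172))&(r>.018)&(r<.038)
    m=P[red].mean(0);res.append(("arm",round(np.degrees(np.arctan2(m[1],m[0]))%360,1),int(red.sum())))
    Q=np.array([ray("top",a,b,.129)[:2]-w for a,b in zip(u.ravel(),v.ravel())]);q=np.hypot(*Q.T)
    bl=(px[:,2]<45)&(q>.040)&(q<.060);m=Q[bl].mean(0);res.append(("knob",round(np.degrees(np.arctan2(m[1],m[0]))%360,1),round(float(np.hypot(*m)),4),int(bl.sum())));return res
def rim(im,a0,a1,st=2.5):
    f=im.astype(np.float32);o=[]
    for a in np.arange(a0,a1,st):
        t=np.radians(a);d=np.array([np.cos(t),np.sin(t)]);rs=np.arange(.062,.092,.00025)
        p=np.array([proj("top",[*(w+r*d),.08]) for r in rs],np.float32)
        g=np.gradient(cv2.GaussianBlur(cv2.remap(f[...,2],p[:,:1],p[:,1:],1),(1,9),0).ravel());o.append((float(a),round(float(rs[np.argmin(g)])*1000,1)))
    return o
E
python3 - <<'E'
from ang import *
old=cv2.imread("pics/top0.png");im=manip.snapshot("top");cv2.imwrite("pics/top4.png",im)
cv2.imwrite("pics/c4.png",cv2.resize(im[225:345,255:435],None,fx=4.4,fy=4.4,interpolation=2))
print(knob(old),knob(im));print(rim(old,220,260));print(rim(im,65,110));print(rim(im,190,225))
s=manip.sense();print(s["t"],s["tcp_pos"],s["force"],s["tool_rot"])
E
```

```text
[('arm', np.float64(241.4), 71), ('knob', np.float64(240.6), 0.0471, 42)] [('arm', np.float64(88.2), 80), ('knob', np.float64(86.6), 0.0571, 1)]
[(220.0, 75.0), (222.5, 75.3), (225.0, 76.3), (227.5, 76.5), (230.0, 78.0), (232.5, 78.3), (235.0, 79.0), (237.5, 79.3), (240.0, 79.3), (242.5, 78.5), (245.0, 79.0), (247.5, 77.3), (250.0, 76.5), (252.5, 75.5), (255.0, 76.3), (257.5, 75.5)]
[(65.0, 74.8), (67.5, 74.8), (70.0, 75.5), (72.5, 75.5), (75.0, 77.3), (77.5, 78.5), (80.0, 78.5), (82.5, 79.8), (85.0, 79.3), (87.5, 79.0), (90.0, 79.0), (92.5, 78.8), (95.0, 77.0), (97.5, 75.3), (100.0, 75.5), (102.5, 76.0), (105.0, 74.8), (107.5, 75.8)]
[(190.0, 75.5), (192.5, 75.5), (195.0, 75.0), (197.5, 75.8), (200.0, 76.5), (202.5, 76.0), (205.0, 76.8), (207.5, 76.5), (210.0, 76.5), (212.5, 75.8), (215.0, 75.3), (217.5, 75.5), (220.0, 75.3), (222.5, 75.5)]
16.1 [0.41854556 0.10309309 0.18737834] [-0.02487508  1.97646998  0.92707661] [0.74416253 0.66570813 0.03831056 0.03983857]
```

View pics/c4.png

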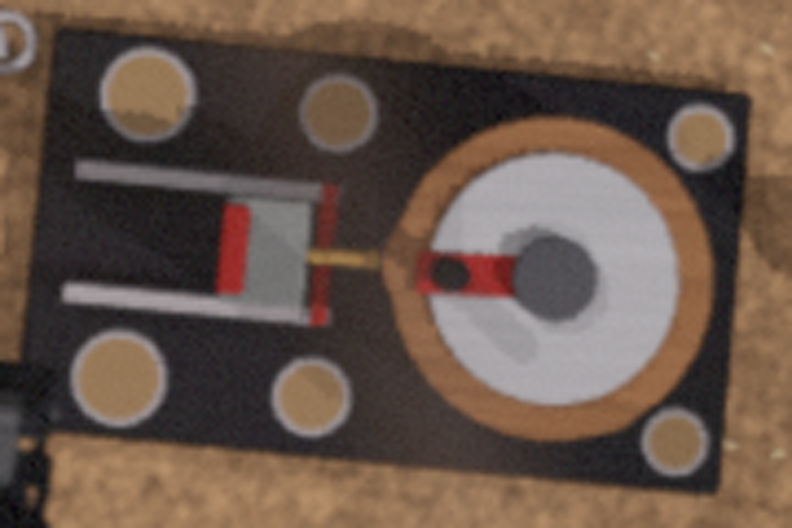

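```bash
python3 - <<'E'
from ang import *
f=lambda x,y:(255+x/4.4-.4,225+y/4.4-.4)
W=[cv2.fitEllipse]  # hub re-fit as cross-check of the axis
def a(p,z):
    d=ray("top",*f(*p),z)[:2]-w;return round(np.degrees(np.arctan2(d[1],d[0])),2),round(float(np.hypot(*d)),4)
print("ball",a((380,260),.065),"rod",a((316,257),.065),"tab",a((234,249),.13))
im=cv2.imread("pics/top4.png").astype(np.float32);g=im[...,2]
# plate long edges: subpixel rows, column by column, fitted with straight lines
for lo,hi,s in((225,255,-1),(310,345,1)):
    E=[]
    for c in range(275,415,2):
        v=cv2.GaussianBlur(g[lo:hi,c:c+1],(1,5),0).ravel();d=np.gradient(v)*s;i=int(np.argmax(d));E.append(ray("top",c,lo+i,.018)[:2])
    vx,vy,x0,y0=cv2.fitLine(np.array(E,np.float32),cv2.DIST_HUBER,0,.001,.001).ravel();n=np.array([vy,-vx])
    print("edge dir",np.degrees(np.arctan2(vy,vx))%180,"axis dist",abs((w-[x0,y0])@n))
E
```

```text
ball (np.float64(85.65), 0.0797) rod (np.float64(86.52), 0.11) tab (np.float64(85.98), 0.1483)
edge dir 85.89775 axis dist 0.10090595820989116
edge dir 86.002655 axis dist 0.09932763985581508
```

```bash
python3 - <<'E'
from ang import *
a=cv2.imread("pics/top0.png");b=manip.snapshot("top")
for n,(x,y,X,Y) in dict(spanner=(185,222,262,256),offcut=(285,172,348,220),tape=(415,185,452,228),glue=(465,285,522,327)).items():
    p,r=cv2.phaseCorrelate(*[cv2.cvtColor(i[y:Y,x:X],6).astype(np.float64) for i in(a,b)]);print(n,np.round(p,2),round(r,2))
print(knob(b)[0],manip.sense()["t"])
manip.sign_off()
E
```

```text
spanner [0.11 0.08] 0.65
offcut [-0.04  0.01] 0.97
tape [0.02 0.39] 0.96
glue [0.03 0.49] 1.06
('arm', np.float64(88.1), 80) 16.15
the job is handed in; nothing more can be doneang.py:12: RuntimeWarning: Mean of empty slice.
  bl=(px[:,2]<45)&(q>.040)&(q<.060);m=Q[bl].mean(0);res.append(("knob",round(np.degrees(np.arctan2(m[1],m[0]))%360,1),round(float(np.hypot(*m)),4),int(bl.sum())));return res
  ret = um.true_divide(
```

The job is handed in at about 16 s. The feeler carriage is home against its stop, and the wheel stands with its high spot under the feeler to within about 1°.

- **Carriage:** I pushed it with closed fingers at about 18–20 N while it slid. The reading was 33 N when it stopped moving, well under the 70 N limit. The picture shows its block against the stop, at about 149 mm.
- **High spot:** I cranked it clockwise by the knob, mostly at about 45–50° per second. I went once over the high spot, where the drag peaked at about 14 N, then back up onto the top from the other side and released the knob. The drag matches the high spot, not the lower bump, and the rim outline in the picture agrees.
- **Final position:** the high spot is centred at about 84.9–85.5°, against a feeler direction of about 86°. The lower bump, 120° further on, is consistent with that.
- **Disagreement:** the positions from the gripper while it held the knob put the top about 1–2° differently from the pictures. The tool was tilted by up to 7° then, so I relied on the pictures.
- **Failed check:** the separate knob-position check found no usable pixels in the last pictures, so the wheel angle rests on the crank arm and the rim outline.
- **Other things:** the spanner and offcut show no movement. The tape and glue show apparent shifts of 0.4–0.5 pixel (about 1 mm). I take those as image noise, as the arm never went near them.
- **Robot:** it ended clear of everything, with the fingers open.

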